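Shut down the lathe, then the dust extractor

TASK

Shut down the turning bench with light presses of the fingertips: first press the wide mushroom-headed button (the lathe) right down and let it spring back up, then do the same with the tall narrow round button (the dust extractor). Press gently, without lifting, tipping or pushing along their loose switch boxes, and do not touch the box with the square button (the grinder), the turned bowl, the finial or the chisel. Finish with the hand clear and every box and button as it stood.

Things in the scene. Friction and masses are not known exactly. Their poses are not given: they have to be found in the camera images.
- mat: Black rubber mat fixed on the bench, 340 x 500 x 6 mm, on which the boxes and turned pieces stand; origin at the centre of its underside, x along the 340 mm, y along the 500 mm, z up. The three switch boxes stand in a row along its y, in any order, their centres at least 130 mm apart.
- lathe_box: Loose grey switch box, 84 x 84 x 45 mm, 0.4 to 0.9 kg, standing on the mat; origin at the centre of its underside, z up. In the middle of its top it carries a mushroom-headed button: a round black head 56 mm across (44 mm flat on top), 14 mm thick, standing on a stem, its top 24 mm above the box.
- lathe_top (a point): Centre of the top face of the lathe button, 69 mm above the underside of its box when up; it moves with the button.
- lathe_button (a joint): Travel of the lathe button in m: 0 up, 0.008 fully down (pressed straight down). Sprung: starts to move at about 2 N, fully down at about 6.5 N, springs back when let go.
- extractor_box: Loose grey switch box, 84 x 84 x 45 mm, 0.4 to 0.9 kg, standing on the mat; origin at the centre of its underside, z up. In the middle of its top it carries a tall narrow round black button, 24 mm across, its top 34 mm above the box.
- extractor_top (a point): Centre of the top face of the extractor button, 79 mm above the underside of its box when up; it moves with the button.
- extractor_button (a joint): Travel of the extractor button in m: 0 up, 0.008 fully down (pressed straight down). Sprung: starts to move at about 2 N, fully down at about 6.5 N, springs back when let go.
- grinder_box: Loose grey switch box, 84 x 84 x 45 mm, 0.4 to 0.9 kg, standing on the mat; origin at the centre of its underside, z up. In the middle of its top it carries a low square black button, 36 x 36 mm, its top 16 mm above the box. It is to be left alone.
- grinder_top (a point): Centre of the top face of the grinder button, 61 mm above the underside of its box when up; it moves with the button.
- grinder_button (a joint): Travel of the grinder button in m: 0 up, 0.008 fully down (pressed straight down). Sprung: starts to move at about 2 N, fully down at about 6.5 N, springs back when let go.
- bowl: Loose turned wooden bowl, 90 mm across, 42 mm high, at the robot's side of the mat; origin at the centre of its underside. To be left alone.
- finial: Loose turned wooden finial (a small pawn-like ornament), 40 mm across the foot, 64 mm high, at the robot's side of the mat; origin at the centre of its underside. To be left alone.
- chisel: Loose chisel lying at the far side of the mat along y, 265 mm long, 22 mm high (wooden handle to -y, steel blade to +y); origin on its underside where handle meets brass ferrule. To be left alone.
Mind the look-alikes: they are no part of the job. What is shaped like the lathe_box but brown, purple or red is not meant.

How it is judged (in metres and radians):
On the way, in this order (a step that is already met when the one before it is completed fails the run):
1. the mushroom-headed lathe button is pressed down (value of joint lathe_button above 0.0055 m and contact force between the fingers and lathe_button above 0.5 N), for 0.1 s.
2. the lathe button has sprung back up (value of joint each of lathe_button, extractor_button below 0.0015 m), for 0.1 s.
3. the tall narrow extractor button is pressed down (value of joint extractor_button above 0.0055 m and contact force between the fingers and extractor_button above 0.5 N), for 0.1 s.
At the end, for the whole second after the job is handed in: All three buttons are up (less than 1.5 mm down), every switch box stands upright and still within 15 mm of where it began, and bowl, finial and chisel are within 10 mm of where they began (all of step 2 and value of joint grinder_button below 0.0015 m and distance of each of lathe_box, extractor_box, grinder_box from where it was at the start of the episode below 0.015 m and angle between each of lathe_box, extractor_box, grinder_box's own z axis and vertical below 0.05 rad and linear speed of each of lathe_box, extractor_box, grinder_box below 0.02 m/s and distance of each of bowl, finial, chisel from where it was at the start of the episode below 0.01 m); the robot touches nothing.
It fails at once if the grinder's box or button is touched, or its button pressed (contact force between any of the fingers, the arm and grinder_box above 0.5 N or value of joint grinder_button above 0.003 m).
It fails at once if the extractor button is pressed while the lathe button is down (value of joint each of extractor_button, lathe_button above 0.003 m).
It fails at once if a switch box is pressed with more than 40 N (contact force between the fingers and lathe_box above 40 N or contact force between the fingers and extractor_box above 40 N or contact force between the fingers and grinder_box above 40 N).
It fails at once if a switch box is pushed along more than 20 mm, lifted more than 6 mm or tipped more than 0.15 rad (distance of any of lathe_box, extractor_box, grinder_box from where it was at the start of the episode above 0.02 m or height (world z) of any of lathe_box, extractor_box, grinder_box above 0.012 m or angle between any of lathe_box, extractor_box, grinder_box's own z axis and vertical above 0.15 rad).
It fails at once if the bowl, finial or chisel is touched or moved (distance of any of bowl, finial, chisel from where it was at the start of the episode above 0.01 m or contact force between any of the fingers, the arm and bowl above 0.5 N or contact force between any of the fingers, the arm and finial above 0.5 N or contact force between any of the fingers, the arm and chisel above 0.5 N).
It also fails if it takes over 38 s, if anything falls off the work surface, if the arm or the gripper's body presses on something with over 40 N, if the wrist force passes 120 N, or if a joint passes its speed limit or range.

ROBOT

A 6-joint arm with a two-finger parallel gripper is mounted at the origin on the work surface. World frame = base frame: x ahead of the robot, y to its left, z up, the work surface at z = 0. Lengths are in mm, angles in rad, forces in N, time in s.
With the tool pointing down it reaches from about 275 to 750 mm from the base axis. Payload 10.2 kg.
Tool frame: the origin (TCP) lies between the finger pads; the fingertips stand 25 mm ahead of it and the grasp point (between the pads) lies 6 mm ahead of it; z points along the fingers, y is the line along which they close (so a half turn about z gives the same grasp; the last joint's range is limited). The gripper opens to 85 mm and grips with 20 to 120 N. Pads are 22 mm wide; open, the fingers measure 114 mm over their backs; the gripper's body (76 mm by 85 mm) begins 54 mm behind the grasp point. The pads swing forward as they close: fully open they stand 13 mm farther back than shut.
Start: joints at [1.097, 0.313, 1.498, -0, 1.331, -0.223], TCP at [130.307, 508.578, 256.294] pointing down, gripper open.
Joint ranges: [-2.94, 2.94], [-0.97, 2.17], [0.19, 2.56], [-1.23, 4.37], [0.02, 3.11], [-2.88, 2.88]. Speed limits (rad/s): [2.39, 2.39, 3.01, 3.14, 3.14, 3.14].

INTERFACE

Orientations are given as a unit quaternion [w, x, y, z].
In Python, from rig import ctrl, eyes, finish_job gives the robot as it stands.
- The arm moves only by the tool step_arm, never from a script. Its argument "increments" is a list of rows, each an object of numbers: "dx", "dy", "dz": the shift along the tool's x, y, z in units of 25 mm (1.0 is 25 mm); "wx", "wy", "wz": the turn, a rotation vector about the tool's x, y, z in units of 6 degrees (1.0 is 6 degrees). A call has 1 to 5 rows; each row shifts and turns the commanded pose from where the row before left it, along the tool's axes as they then stand; what a row does not reach is not made up. A row lasts 1/10 s, in which the tool goes at most 50 mm and 8.59 degrees, less where a joint would pass 70% of its speed; a pose out of reach is approached as far as the arm can. A call is refused whole if a number of a shift passes 1 or a number of a turn 1, either way. A call with a gripper value outside its range is refused whole. "fingers" is the finger opening in mm, from 0 to 85.4, set as the call begins (left out, the last holds). The fingers move at their own pace and stop on an object; "squeeze" is the grip in N (left out, the last holds). Time passes only in rows, so rows that do not move let the fingers close. It gives the time, the measured TCP pose, the force, the opening and the grip force at its end, in the units of the state.
- ctrl.sense(): the state, without advancing time (a new reading comes with each control period).
- eyes.capture(name): name is "side" or "top"; returns a dict with "frame" (420x560x3 uint8, blue, green, red), "fx", "fy", "cx", "cy" (pixels), "R" (3x3) and "t" (3): a world point X has camera coordinates R X + t. Camera axes: x right, y down, z forward; pixel columns grow to the right and rows downward; lengths in mm; the calibration is good to about 2 mm. A picture is of the moment at which its call begins. There is no depth.
- finish_job(): hands the job in; it is judged then, once.
Trained networks look in the newest picture that a camera, given by its name, has taken for a name from the list of things; names that differ only in an ending like _2 or _b are one class to them, and where a whole thing is asked for, a point or a joint stands for the part that bears it (a point fixed in the world has none). Each returns a list of dicts, best first, with "p" (0 to 1); they miss things now and then, are a little off and sometimes report something else, mostly with a low value. They report only what shows in the picture. A call takes as long as a camera call. They do not tell look-alikes from the thing itself.
- eyes.cut_out(camera, label): "mask" (420x560 bool, what is visible of it).
- eyes.landmark_of(camera, label): "point" ([x, y, z] in mm, in the coordinates of the camera as it stood for that picture, good to about 4 mm: a listed point, or the origin of a listed thing).
The state is a dict: "time_s": time; "joints": joint angles; "dq": joint speeds; "tau": joint torques, N m; "eef_pos": TCP position; "ee_rot": TCP orientation; "force": force on the tool from outside, world axes, zero at the start; "wrist_torque": the same for the moment, N m; "grip_width": opening from 0.0 (shut) to 1.0 (fully open); "grip_force": force on a finger pad.
Only numpy, scipy, OpenCV 4.12 (cv2) and the standard library are available. Lean on these libraries where they do the work, as an engineer would, in place of code of your own. Each camera call takes 0.05 s, during which the arm holds its last target. There are 200 camera calls.

## Working session

There is one attempt and no reset: what is moved stays moved. The work goes in short steps, Python scripts to look and compute and a tool call to move; the robot and the scene stay as the last step left them, time stands still between calls to the robot, and variables do not carry over. Pictures are saved under pics/ and viewed, at most 10 in all, crops included, and the job is handed in when it is done.

Besides the shell and the picture viewer there is one more tool, called after "Emit:" as name(argument=value, ...) on one line, values as JSON. step_arm: Moves the arm, as the interface text tells. Its arguments: {"type":"object","properties":{"increments":{"type":"array"},"fingers":{"type":"number"},"squeeze":{"type":"number"}},"required":["increments"]}

```bash
mkdir -p pics
cat > h.py <<'E'
from rig import ctrl, eyes, finish_job
import numpy as np, cv2
def look(n):
    c=eyes.capture(n); c['R']=np.array(c['R']); c['t']=np.array(c['t']); return c
def w(c,p): return c['R'].T@(np.array(p)-c['t'])
E
python3 - <<'E'
from h import *
np.set_printoptions(precision=1,suppress=True)
ims=[]
for n in ['top','side']:
    c=look(n); ims.append(c['frame']); cv2.imwrite(f'pics/{n}0.png',c['frame'])
    print(n,c['fx'],(-c['R'].T@c['t']))
    for l in ['lathe_top','extractor_top','grinder_top','lathe_box','extractor_box','grinder_box','bowl','finial','chisel','mat']:
        for d in eyes.landmark_of(n,l):
            p=np.array(d['point']); print(l,round(d['p'],2),w(c,p),c['fx']*p[0]/p[2]+c['cx'],c['fy']*p[1]/p[2]+c['cy'])
s=ctrl.sense(); print(s)
E
```

```text
top 428.5932595084633 [395.6 -28.2 948.6]
lathe_top 0.9 [ 344.4 -287.1   74.9] 393.40086769231067 298.5679833674495
lathe_top 0.85 [ 524.9 -107.2   74.4] 305.38389451403606 207.92131042449088
lathe_top 0.66 [ 677.3 -318.7   71.8] 404.86095553916323 139.89069776830848
lathe_top 0.61 [ 518.1 -335.8   71. ] 414.51621897837447 214.02497548159468
extractor_top 0.64 [546.6  58.1  87.1] 224.96930228491675 194.51996680406734
grinder_top 0.54 [578.6 199.4  65.8] 158.54130623249506 179.48770878209604
lathe_box 0.97 [ 525.3 -101.8    5.4] 300.1027966055644 212.12853652282337
lathe_box 0.93 [ 672.4 -322.3    5.1] 397.1009529639816 150.78670138418204
lathe_box 0.91 [ 518.3 -330.4    1.8] 401.52237215338903 217.8939084130989
lathe_box 0.56 [ 340.3 -285.3   -2.3] 382.23625920452116 298.18483245766333
extractor_box 0.82 [548.   59.8   2. ] 227.821664483401 200.55479284919295
grinder_box 0.85 [578.1 209.5   4.8] 160.7515489378187 185.33664456578052
bowl 0.62 [460.3 168.    8.2] 176.34519819099089 238.55260801855553
finial 0.62 [428.9  -7.7   2.3] 256.66038174319175 254.8546861913676
chisel 0.76 [686.
[... 1023 characters left out ...]
.8] 228.28575688355872 191.5331961381496
finial 0.78 [425.1  -7.3   5.1] 245.35459095338882 237.9192013574903
finial 0.75 [458.8 165.    9.1] 228.36484671526566 189.67570579915383
chisel 0.95 [680.6  66.3   4.5] 319.41507610007227 183.52209272376902
mat 0.76 [553.2  48.4  -0.1] 281.15562129310604 205.92968742919456
{'time_s': 1.1, 'joints': array([ 1.1,  0.3,  1.5, -0. ,  1.3, -0.2]), 'dq': array([-0.,  0., -0.,  0., -0.,  0.]), 'tau': array([  0. , -41.2, -26. ,  -0. ,   0. ,  -0. ]), 'eef_pos': array([130.3, 508.6, 256.3]), 'ee_rot': array([ 0. ,  0.1,  1. , -0. ]), 'force': array([0.9, 0.3, 0.7]), 'wrist_torque': array([-0., -0., -0.]), 'grip_force': 0.0, 'grip_width': 1.0001461071810576}
```

View pics/top0.png

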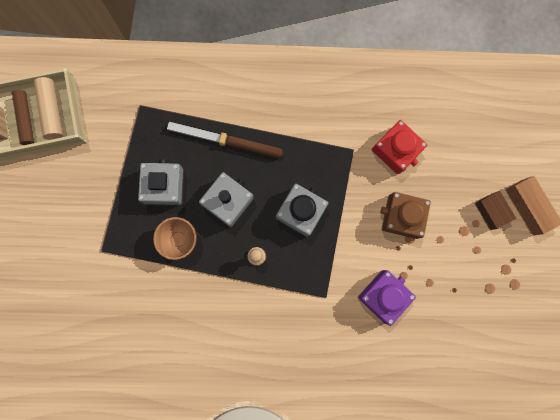

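View pics/side0.png

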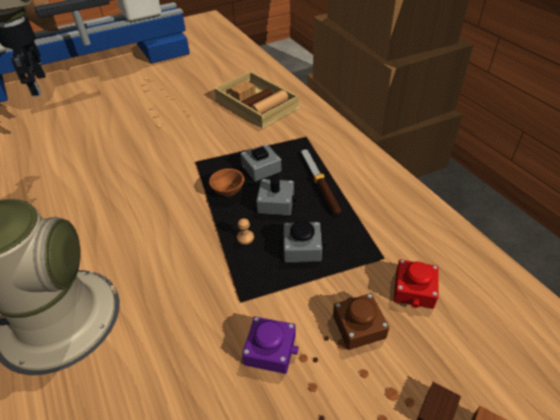

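The pictures show three grey boxes on the mat. In the top view the mushroom head (lathe) is at about (303,208), the tall narrow button (extractor) at (225,197) and the square one (grinder) at (158,181). The purple, brown and red boxes off the mat are decoys. Next I refine the two button centres.

```bash
cat > ref.py <<'E'
from h import *
from scipy.spatial.transform import Rotation as Ro
np.set_printoptions(precision=3,suppress=True)
def ray(c,u,v,z):
    o=-c['R'].T@c['t']; d=c['R'].T@np.array([(u-c['cx'])/c['fx'],(v-c['cy'])/c['fy'],1]); return o+d*(z-o[2])/d[2]
q=ctrl.sense()['ee_rot']; print(q, Ro.from_quat(np.r_[q[1:],q[0]]).as_matrix())
def P(c,p): k=c['R']@p+c['t']; return np.array([c['fx']*k[0]/k[2]+c['cx'],c['fy']*k[1]/k[2]+c['cy']])
out=[]
for n in ['top','side']:
    c=look(n)
    im=cv2.resize(c['frame'],None,fx=5,fy=5,interpolation=cv2.INTER_CUBIC)
    tiles=[]
    for nm,x0,z,r in [('lathe',(525,-105),75,28),('ext',(547,58),85,12)]:
        # circle outline of the head top fitted by maximising darkness contrast
        a=np.linspace(0,2*np.pi,48); g=cv2.GaussianBlur(c['frame'].max(2).astype(np.float32),(0,0),.7)
        zz=z-(7 if nm=='lathe' else 0)
        def val(x,y,rr): 
            p=np.array([P(c,np.array([x+rr*np.cos(t),y+rr*np.sin(t),zz])) for t in a],np.float32)
            return cv2.remap(g,p[:,0:1],p[:,1:2],1).mean()
        b=max((val(x,y,r+3)-val(x,y,r-3),x,y) for x in np.arange(x0[0]-16,x0[0]+17,2) for y in np.arange(x0[1]-16,x0[1]+17,2))
        print(n,nm,b)
        pts=np.array([P(c,np.array([b[1]+r*np.cos(t),b[2]+r*np.sin(t),zz])) for t in a])
        cv2.polylines(im,[np.int32(pts*5+2)],True,(0,255,0),1)
        u,v=np.int32(P(c,np.array([*x0,z]))*5); tiles.append(im[v-180:v+180,u-180:u+180].copy())
    out.append(np.hstack(tiles))
cv2.imwrite('pics/ref.png',cv2.resize(np.vstack(out),(600,600)))
E
python3 ref.py
```

```text
[ 0.     0.125  0.992 -0.   ] [[-0.969  0.248  0.   ]
 [ 0.248  0.969 -0.   ]
 [-0.    -0.    -1.   ]]
top lathe (np.float32(80.36984), np.int64(527), np.int64(-101))
top ext (np.float32(68.98816), np.int64(543), np.int64(58))
side lathe (np.float32(35.584846), np.int64(523), np.int64(-107))
side ext (np.float32(29.09419), np.int64(535), np.int64(42))
```

View pics/ref.png

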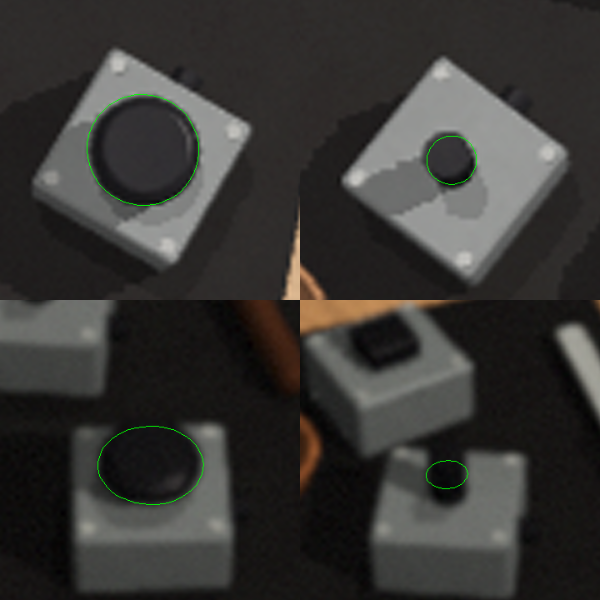

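The top-view circles fit well: lathe at (526,-103), extractor at about (545.5,58). The side view agrees with the lathe; its extractor circle slid onto the background, so I ignore it. I'll shut the fingers and travel over at height.

Emit:
step_arm(increments=[{"dx": -1,"dy": -0.92},{"dx": -1,"dy": -0.92},{"dx": -1,"dy": -0.92},{"dx": -1,"dy": -0.92},{"dx": -1,"dy": -0.92}], fingers=0, squeeze=20)

```text
invalid input at $.increments[0]: expected keys dx, dy, dz, wx, wy, wz
```

Emit:
step_arm(increments=[{"dx": -1,"dy": -0.92},{"dx": -1,"dy": -0.92},{"dx": -1,"dy": -0.92},{"dx": -1,"dy": -0.92},{"dx": -1,"dy": -0.92}])

```text
invalid input at $.increments[0]: expected keys dx, dy, dz, wx, wy, wz
```

Emit:
step_arm(increments=[{"dx": -1,"dy": -0.92},{"dx": -1,"dy": -0.92},{"dx": -1,"dy": -0.92},{"dx": -1,"dy": -0.92},{"dx": -1,"dy": -0.92}])

```text
invalid input at $.increments[0]: expected keys dx, dy, dz, wx, wy, wz
```

Emit:
step_arm(increments=[{"dx": -1,"dy": -0.92},{"dx": -1,"dy": -0.92},{"dx": -1,"dy": -0.92},{"dx": -1,"dy": -0.92},{}])

```text
invalid input at $.increments[0]: expected keys dx, dy, dz, wx, wy, wz
```

All six keys are needed.

Emit:
step_arm(increments=[{"dx": -1,"dy": -0.92,"dz": 0,"wx": 0,"wy": 0,"wz": 0},{"dx": -1,"dy": -0.92,"dz": 0,"wx": 0,"wy": 0,"wz": 0},{"dx": -1,"dy": -0.92,"dz": 0,"wx": 0,"wy": 0,"wz": 0},{"dx": -1,"dy": -0.92,"dz": 0,"wx": 0,"wy": 0,"wz": 0},{"dx": -1,"dy": -0.92,"dz": 0,"wx": 0,"wy": 0,"wz": 0}], fingers=0, squeeze=20)

```text
time_s: 1.7
eef_pos: [223.3, 365.0, 256.4]
ee_rot: [0.0, 0.125, 0.992, 0.0]
force: [0.9, 0.4, 0.3]
grip_width: 0.146
grip_force: 0.0
```

Emit:
step_arm(increments=[{"dx": -1,"dy": -0.92,"dz": 0,"wx": 0,"wy": 0,"wz": 0},{"dx": -1,"dy": -0.92,"dz": 0,"wx": 0,"wy": 0,"wz": 0},{"dx": -1,"dy": -0.92,"dz": 0,"wx": 0,"wy": 0,"wz": 0},{"dx": -1,"dy": -0.92,"dz": 0,"wx": 0,"wy": 0,"wz": 0},{"dx": -1,"dy": -0.92,"dz": 0,"wx": 0,"wy": 0,"wz": 0}])

```text
time_s: 2.2
eef_pos: [315.9, 222.5, 256.5]
ee_rot: [0.0, 0.125, 0.992, 0.0]
force: [0.1, 0.1, -0.5]
grip_width: 0.001
grip_force: 0.0
```

Emit:
step_arm(increments=[{"dx": -1,"dy": -0.92,"dz": 0,"wx": 0,"wy": 0,"wz": 0},{"dx": -1,"dy": -0.92,"dz": 0,"wx": 0,"wy": 0,"wz": 0},{"dx": -1,"dy": -0.92,"dz": 0,"wx": 0,"wy": 0,"wz": 0},{"dx": -1,"dy": -0.92,"dz": 0,"wx": 0,"wy": 0,"wz": 0},{"dx": -1,"dy": -0.92,"dz": 0,"wx": 0,"wy": 0,"wz": 0}])

```text
time_s: 2.7
eef_pos: [408.5, 80.0, 256.4]
ee_rot: [0.0, 0.125, 0.992, 0.0]
force: [0.5, 1.0, -0.6]
grip_width: -0.004
grip_force: 0.0
```

Emit:
step_arm(increments=[{"dx": -1,"dy": -0.92,"dz": 0,"wx": 0,"wy": 0,"wz": 0},{"dx": -1,"dy": -0.92,"dz": 0,"wx": 0,"wy": 0,"wz": 0},{"dx": -1,"dy": -0.92,"dz": 0,"wx": 0,"wy": 0,"wz": 0},{"dx": -1,"dy": -0.92,"dz": 0,"wx": 0,"wy": 0,"wz": 0},{"dx": 0,"dy": 0,"dz": 0,"wx": 0,"wy": 0,"wz": 0}])

```text
time_s: 3.2
eef_pos: [483.3, -35.4, 255.9]
ee_rot: [0.0, 0.127, 0.992, -0.0]
force: [-0.5, 0.0, -0.6]
grip_width: -0.002
grip_force: 0.0
```

Emit:
step_arm(increments=[{"dx": -0.78,"dy": -0.73,"dz": 0,"wx": 0,"wy": 0,"wz": 0},{"dx": -0.78,"dy": -0.73,"dz": 0,"wx": 0,"wy": 0,"wz": 0},{"dx": -0.78,"dy": -0.73,"dz": 0,"wx": 0,"wy": 0,"wz": 0},{"dx": 0,"dy": 0,"dz": 0.8,"wx": 0,"wy": 0,"wz": 0},{"dx": 0,"dy": 0,"dz": 1,"wx": 0,"wy": 0,"wz": 0}])

```text
time_s: 3.7
eef_pos: [525.5, -100.4, 211.3]
ee_rot: [0.001, 0.125, 0.992, -0.0]
force: [0.3, 0.1, -1.1]
grip_width: -0.006
grip_force: 0.0
```

Emit:
step_arm(increments=[{"dx": 0,"dy": 0,"dz": 1,"wx": 0,"wy": 0,"wz": 0},{"dx": 0,"dy": 0,"dz": 1,"wx": 0,"wy": 0,"wz": 0},{"dx": 0,"dy": 0,"dz": 0.8,"wx": 0,"wy": 0,"wz": 0},{"dx": 0,"dy": 0,"dz": 0.4,"wx": 0,"wy": 0,"wz": 0},{"dx": 0,"dy": 0,"dz": 0,"wx": 0,"wy": 0,"wz": 0}])

```text
time_s: 4.2
eef_pos: [524.6, -99.7, 130.5]
ee_rot: [-0.001, 0.125, 0.992, 0.0]
force: [-0.7, -0.5, 0.3]
grip_width: -0.004
grip_force: 0.0
```

Run:
```python
from h import *
a=look('top')['frame'][120:260,200:380];b=look('side')['frame'][140:280,220:400]
cv2.imwrite('pics/a.png',cv2.resize(np.hstack([a,b]),None,fx=2.2,fy=2.2,interpolation=cv2.INTER_CUBIC)); print(ctrl.sense()['eef_pos'],ctrl.sense()['force'])
```

```text
[ 525.46570446 -100.15351169  132.20115468] [ 0.31445698  0.40488623 -0.45818623]
```

View pics/a.png

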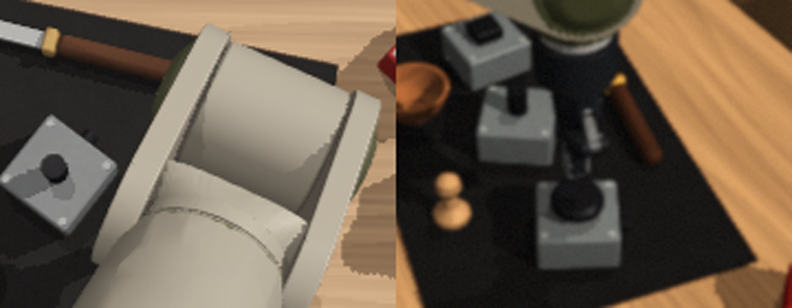

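The side view shows the shut fingertips just above the mushroom head (crop about (575,165)) and clear of the other boxes. I go down slowly, watching the force.

Emit:
step_arm(increments=[{"dx": 0,"dy": -0.1,"dz": 0.5,"wx": 0,"wy": 0,"wz": 0},{"dx": 0,"dy": 0,"dz": 0.35,"wx": 0,"wy": 0,"wz": 0},{"dx": 0,"dy": 0,"dz": 0.12,"wx": 0,"wy": 0,"wz": 0},{"dx": 0,"dy": 0,"dz": 0,"wx": 0,"wy": 0,"wz": 0}])

```text
time_s: 4.7
eef_pos: [524.2, -102.6, 106.5]
ee_rot: [-0.001, 0.125, 0.992, 0.0]
force: [-0.3, 0.4, -0.7]
grip_width: 0.001
grip_force: 0.0
```

Emit:
step_arm(increments=[{"dx": 0,"dy": 0,"dz": 0.12,"wx": 0,"wy": 0,"wz": 0},{"dx": 0,"dy": 0,"dz": 0.08,"wx": 0,"wy": 0,"wz": 0},{"dx": 0,"dy": 0,"dz": 0.08,"wx": 0,"wy": 0,"wz": 0},{"dx": 0,"dy": 0,"dz": 0,"wx": 0,"wy": 0,"wz": 0}])

```text
time_s: 5.1
eef_pos: [524.5, -102.6, 100.1]
ee_rot: [0.0, 0.125, 0.992, -0.0]
force: [-0.9, 0.7, 2.0]
grip_width: -0.005
grip_force: 0.9
```

Contact is at about TCP z 100, as expected. Next I press 7 mm.

Emit:
step_arm(increments=[{"dx": 0,"dy": 0,"dz": 0.1,"wx": 0,"wy": 0,"wz": 0},{"dx": 0,"dy": 0,"dz": 0.1,"wx": 0,"wy": 0,"wz": 0},{"dx": 0,"dy": 0,"dz": 0.04,"wx": 0,"wy": 0,"wz": 0},{"dx": 0,"dy": 0,"dz": 0,"wx": 0,"wy": 0,"wz": 0}])

```text
time_s: 5.5
eef_pos: [524.6, -102.6, 94.2]
ee_rot: [0.0, 0.125, 0.992, -0.0]
force: [-0.6, -0.3, 5.0]
grip_width: -0.003
grip_force: 2.5
```

Emit:
step_arm(increments=[{"dx": 0,"dy": 0,"dz": 0.08,"wx": 0,"wy": 0,"wz": 0},{"dx": 0,"dy": 0,"dz": 0.02,"wx": 0,"wy": 0,"wz": 0},{"dx": 0,"dy": 0,"dz": 0,"wx": 0,"wy": 0,"wz": 0}])

```text
time_s: 5.8
eef_pos: [524.6, -102.7, 92.1]
ee_rot: [0.0, 0.125, 0.992, -0.0]
force: [-1.6, 0.7, 7.0]
grip_width: 0.001
grip_force: 3.7
```

Emit:
step_arm(increments=[{"dx": 0,"dy": 0,"dz": 0.03,"wx": 0,"wy": 0,"wz": 0},{"dx": 0,"dy": 0,"dz": 0,"wx": 0,"wy": 0,"wz": 0},{"dx": 0,"dy": 0,"dz": 0,"wx": 0,"wy": 0,"wz": 0}])

```text
time_s: 6.1
eef_pos: [524.7, -102.7, 91.9]
ee_rot: [0.0, 0.125, 0.992, -0.0]
force: [-3.7, 1.6, 14.0]
grip_width: -0.003
grip_force: 7.0
```

Bottomed out at 14 N. Now I release straight up.

Emit:
step_arm(increments=[{"dx": 0,"dy": 0,"dz": -0.15,"wx": 0,"wy": 0,"wz": 0},{"dx": 0,"dy": 0,"dz": -0.2,"wx": 0,"wy": 0,"wz": 0},{"dx": 0,"dy": 0,"dz": -0.4,"wx": 0,"wy": 0,"wz": 0},{"dx": 0,"dy": 0,"dz": -0.8,"wx": 0,"wy": 0,"wz": 0},{"dx": 0,"dy": 0,"dz": -0.8,"wx": 0,"wy": 0,"wz": 0}])

```text
time_s: 6.6
eef_pos: [524.1, -102.5, 150.2]
ee_rot: [-0.001, 0.125, 0.992, 0.0]
force: [0.4, -0.4, 0.4]
grip_width: -0.003
grip_force: 0.0
```

Emit:
step_arm(increments=[{"dx": 0,"dy": 0,"dz": 0,"wx": 0,"wy": 0,"wz": 0},{"dx": 0,"dy": 0,"dz": 0,"wx": 0,"wy": 0,"wz": 0}])

```text
time_s: 6.8
eef_pos: [524.2, -102.5, 149.3]
ee_rot: [-0.0, 0.125, 0.992, 0.0]
force: [-0.2, -0.8, -0.2]
grip_width: -0.0
grip_force: 0.0
```

Run:
```python
from h import *
s=ctrl.sense(); print(s['eef_pos'],s['force'])
d=np.array([545.5,58])-s['eef_pos'][:2]; print((np.array([[-.969,.248],[.248,.969]])@d)/25)
```

```text
[ 524.2370034  -102.5329022   149.32517935] [-0.16201421 -0.77850529 -0.17462234]
[0.76833264 6.43318422]
```

Emit:
step_arm(increments=[{"dx": 0.11,"dy": 0.92,"dz": 0,"wx": 0,"wy": 0,"wz": 0},{"dx": 0.11,"dy": 0.92,"dz": 0,"wx": 0,"wy": 0,"wz": 0},{"dx": 0.11,"dy": 0.92,"dz": 0,"wx": 0,"wy": 0,"wz": 0},{"dx": 0.11,"dy": 0.92,"dz": 0,"wx": 0,"wy": 0,"wz": 0},{"dx": 0.11,"dy": 0.92,"dz": 0,"wx": 0,"wy": 0,"wz": 0}])

```text
time_s: 7.3
eef_pos: [539.1, 13.2, 148.3]
ee_rot: [-0.001, 0.125, 0.992, 0.0]
force: [0.5, -0.1, 0.6]
grip_width: 0.003
grip_force: 0.0
```

Emit:
step_arm(increments=[{"dx": 0.11,"dy": 0.92,"dz": 0,"wx": 0,"wy": 0,"wz": 0},{"dx": 0.11,"dy": 0.92,"dz": 0,"wx": 0,"wy": 0,"wz": 0},{"dx": 0,"dy": 0,"dz": 0.5,"wx": 0,"wy": 0,"wz": 0},{"dx": 0,"dy": 0,"dz": 0.3,"wx": 0,"wy": 0,"wz": 0},{"dx": 0,"dy": 0,"dz": 0,"wx": 0,"wy": 0,"wz": 0}])

```text
time_s: 7.8
eef_pos: [544.8, 57.4, 127.5]
ee_rot: [-0.002, 0.125, 0.992, -0.0]
force: [-0.5, -0.3, -0.0]
grip_width: 0.002
grip_force: 0.0
```

Run:
```python
from h import *
a=look('top')['frame'][140:260,120:340];b=look('side')['frame'][140:260,220:340]
cv2.imwrite('pics/b.png',cv2.resize(np.hstack([a,b]),None,fx=2.3,fy=2.3,interpolation=cv2.INTER_CUBIC)); print(ctrl.sense()['eef_pos'],ctrl.sense()['force'])
```

```text
[545.57585142  57.29619288 129.07396097] [-0.30152053  0.11058788 -0.97258934]
```

View pics/b.png

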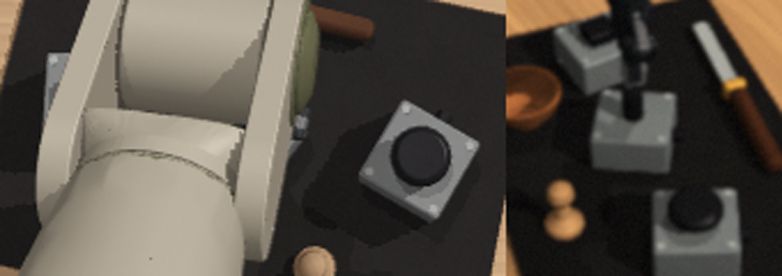

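The lathe button is back up with its box in place, and in the side view the fingers line up over the extractor button (crop about (632,95)). Going down.

Emit:
step_arm(increments=[{"dx": 0,"dy": 0,"dz": 0.4,"wx": 0,"wy": 0,"wz": 0},{"dx": 0,"dy": 0,"dz": 0.2,"wx": 0,"wy": 0,"wz": 0},{"dx": 0,"dy": 0,"dz": 0.08,"wx": 0,"wy": 0,"wz": 0},{"dx": 0,"dy": 0,"dz": 0.08,"wx": 0,"wy": 0,"wz": 0},{"dx": 0,"dy": 0,"dz": 0,"wx": 0,"wy": 0,"wz": 0}])

```text
time_s: 8.4
eef_pos: [545.7, 58.1, 110.4]
ee_rot: [-0.0, 0.125, 0.992, -0.0]
force: [-0.3, -0.3, 0.1]
grip_width: 0.002
grip_force: 0.0
```

Emit:
step_arm(increments=[{"dx": 0,"dy": 0,"dz": 0.08,"wx": 0,"wy": 0,"wz": 0},{"dx": 0,"dy": 0,"dz": 0.08,"wx": 0,"wy": 0,"wz": 0},{"dx": 0,"dy": 0,"dz": 0,"wx": 0,"wy": 0,"wz": 0}])

```text
time_s: 8.7
eef_pos: [545.9, 58.1, 106.7]
ee_rot: [0.0, 0.125, 0.992, -0.0]
force: [-0.7, -0.1, 3.0]
grip_width: -0.002
grip_force: 1.8
```

Emit:
step_arm(increments=[{"dx": 0,"dy": 0,"dz": 0.08,"wx": 0,"wy": 0,"wz": 0},{"dx": 0,"dy": 0,"dz": 0.08,"wx": 0,"wy": 0,"wz": 0},{"dx": 0,"dy": 0,"dz": 0,"wx": 0,"wy": 0,"wz": 0}])

```text
time_s: 9.0
eef_pos: [545.9, 58.1, 102.6]
ee_rot: [0.0, 0.125, 0.992, 0.0]
force: [-1.5, -0.2, 5.3]
grip_width: -0.001
grip_force: 2.9
```

Emit:
step_arm(increments=[{"dx": 0,"dy": 0,"dz": 0.04,"wx": 0,"wy": 0,"wz": 0},{"dx": 0,"dy": 0,"dz": 0,"wx": 0,"wy": 0,"wz": 0},{"dx": 0,"dy": 0,"dz": 0,"wx": 0,"wy": 0,"wz": 0}])

```text
time_s: 9.3
eef_pos: [546.0, 58.1, 102.0]
ee_rot: [0.0, 0.125, 0.992, -0.0]
force: [-2.6, 0.4, 8.2]
grip_width: -0.001
grip_force: 3.9
```

Emit:
step_arm(increments=[{"dx": 0,"dy": 0,"dz": 0.02,"wx": 0,"wy": 0,"wz": 0},{"dx": 0,"dy": 0,"dz": 0,"wx": 0,"wy": 0,"wz": 0},{"dx": 0,"dy": 0,"dz": 0,"wx": 0,"wy": 0,"wz": 0}])

```text
time_s: 9.6
eef_pos: [546.0, 58.1, 102.0]
ee_rot: [0.001, 0.125, 0.992, -0.0]
force: [-3.9, 0.5, 11.2]
grip_width: -0.001
grip_force: 5.9
```

Bottomed out. Now I release and lift clear, then move back toward the robot so the camera can see.

Emit:
step_arm(increments=[{"dx": 0,"dy": 0,"dz": -0.15,"wx": 0,"wy": 0,"wz": 0},{"dx": 0,"dy": 0,"dz": -0.2,"wx": 0,"wy": 0,"wz": 0},{"dx": 0,"dy": 0,"dz": -0.4,"wx": 0,"wy": 0,"wz": 0},{"dx": 0,"dy": 0,"dz": -0.9,"wx": 0,"wy": 0,"wz": 0},{"dx": 0,"dy": 0,"dz": -1,"wx": 0,"wy": 0,"wz": 0}])

```text
time_s: 10.1
eef_pos: [545.3, 58.2, 167.7]
ee_rot: [-0.001, 0.125, 0.992, -0.0]
force: [-0.4, -0.1, -0.4]
grip_width: -0.0
grip_force: 0.0
```

Emit:
step_arm(increments=[{"dx": 0,"dy": 0,"dz": -1,"wx": 0,"wy": 0,"wz": 0},{"dx": 0,"dy": 0,"dz": -1,"wx": 0,"wy": 0,"wz": 0},{"dx": 1,"dy": 0,"dz": -1,"wx": 0,"wy": 0,"wz": 0},{"dx": 1,"dy": 0,"dz": 0,"wx": 0,"wy": 0,"wz": 0},{"dx": 1,"dy": 0,"dz": 0,"wx": 0,"wy": 0,"wz": 0}])

```text
time_s: 10.6
eef_pos: [472.2, 76.9, 243.0]
ee_rot: [0.0, 0.125, 0.992, 0.0]
force: [-0.2, -0.8, -0.3]
grip_width: 0.0
grip_force: 0.0
```

Emit:
step_arm(increments=[{"dx": 1,"dy": 0,"dz": 0,"wx": 0,"wy": 0,"wz": 0},{"dx": 1,"dy": 0,"dz": 0,"wx": 0,"wy": 0,"wz": 0},{"dx": 1,"dy": 0,"dz": 0,"wx": 0,"wy": 0,"wz": 0},{"dx": 0,"dy": 0,"dz": 0,"wx": 0,"wy": 0,"wz": 0},{"dx": 0,"dy": 0,"dz": 0,"wx": 0,"wy": 0,"wz": 0}])

```text
time_s: 11.1
eef_pos: [400.7, 95.4, 242.7]
ee_rot: [0.0, 0.125, 0.992, 0.0]
force: [0.1, 0.6, 0.5]
grip_width: 0.003
grip_force: 0.0
```

Run:
```python
from h import *
ims=[]
for n in ['top','side']:
    f=look(n)['frame']; o=cv2.imread(f'pics/{n}0.png')
    s=np.s_[100:300,90:360] if n=='top' else np.s_[120:300,170:440]
    ims.append(np.hstack([o[s],f[s]]))
cv2.imwrite('pics/c.png',cv2.resize(np.vstack(ims),None,fx=1.45,fy=1.45)); print(ctrl.sense()['eef_pos'],ctrl.sense()['force'])
```

```text
[401.12860772  95.15486364 242.40090752] [ 0.37238873 -0.23517228  0.40319278]
```

View pics/c.png

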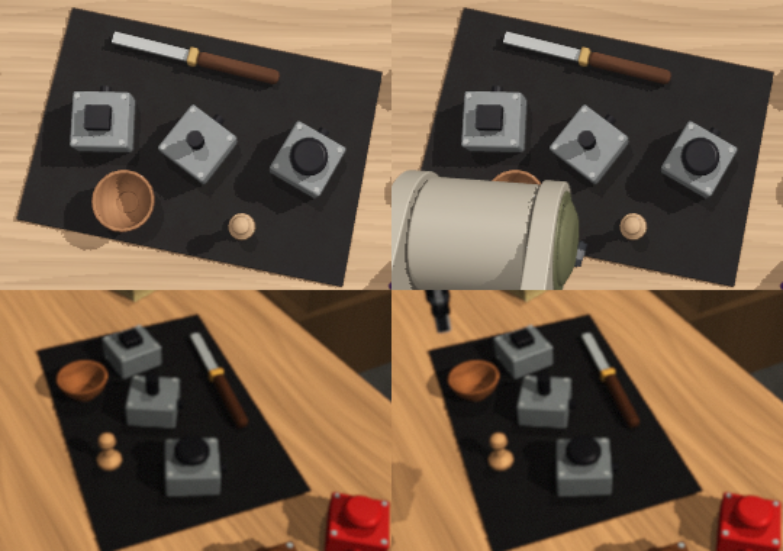

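In the before and after crops, all boxes, buttons and turned pieces stand unchanged and the hand is clear. Handing in.

```bash
python3 -c "
from rig import finish_job
print(finish_job())"
```

```text
the job is handed in; nothing more can be done
None
```

I pressed the lathe button and then the extractor button right down (peaks about 14 N and 11 N); both sprang back, no box visibly moved, the hand is clear, and the job is handed in at about 11 s with no verdict returned.

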